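# Load the analyser carrier with the sample row, in order

### The arm

A 6-joint arm with a two-finger parallel gripper is mounted at the origin on a cart in front of the work surface, level with it; the furniture and walls round the work are solid. World frame = base frame: x ahead of the robot, y to its left, z up, the work surface at z = 0. Lengths are in m, angles in rad, forces in N, time in s.
With the tool pointing down it reaches from about 0.275 to 0.875 m from the base axis. Payload 12.5 kg.
Tool frame: the origin (TCP) lies at the very end of the fingers, on their centre line; the grasp point (between the pads) lies 19 mm behind it; z points along the fingers, y is the line along which they close (so a half turn about z gives the same grasp; the last joint's range is limited). The gripper opens to 85 mm and grips with 20 to 120 N. Pads are 22 mm wide; open, the fingers measure 114 mm over their backs; the gripper's body (76 mm by 85 mm) begins 54 mm behind the grasp point. The pads swing forward as they close: fully open they stand 13 mm farther back than shut.
Start: joints at [1.191, 0.351, 1.652, -0, 1.139, -0.085], TCP at [0.16, 0.526, 0.231] pointing down, gripper open.
Joint ranges: [-2.75, 2.75], [-0.79, 2.1], [0.01, 2.65], [-1.57, 4.71], [0.07, 3.14], [-2.87, 2.87]. Speed limits (rad/s): [2.22, 2.22, 2.79, 3.14, 3.14, 3.14].

### API

Orientations are given as a 3x3 rotation matrix whose columns are the frame's x, y, z axes.
In Python, from bench import manip gives the robot as it stands. Calls block until the motion is done:
- manip.move_ptp(position, orientation): joint-space move of the TCP to a pose.
- manip.move_l(position, attitude=None, max_speed=0.15): straight line of the TCP; attitude=None keeps the orientation; max_speed is the mean speed in m/s.
- manip.move_j(angles): joint-space move.
- manip.set_gripper(opening, effort=None): opening from 0.0 (shut) to 1.0 (fully open); effort is the grip in N (None keeps the last); returns when the fingers have stopped.
- manip.dwell(seconds).
- manip.inverse_kinematics(position, orientation): joint angles nearest the present ones, or None.
- manip.grab_frame(name): name is "scene" or "top" or "wrist"; returns (picture, depth): 480x640x3 uint8, red, green, blue; 480x640 float32, m along the optical axis (not along the pixel's ray), 0 where there is no reading.
- manip.get_calibration(name): a dict with "camera_matrix" (3x3 intrinsics, pixels), "R" (3x3) and "t" (3): a world point X has camera coordinates R X + t. Camera axes: x right, y down, z forward; pixel columns grow to the right and rows downward; lengths in m; the calibration is good to about 2 mm. The wrist camera is an equidistant fisheye: a pixel r from the principal point sees the ray r / f radians off the axis. A picture is of the moment at which its call begins: read the wrist's pose just before it. get_calibration takes no time and is no camera call; for the wrist camera it gives the pose at the moment of the call.
A pose or a line that the arm cannot do raises manip.Unreachable and nothing moves.
- manip.sign_off(): hands the job in; it is judged then, once.
Trained networks look in the newest picture that a camera, given by its name, has taken for a name from the list of things; names that differ only in an ending like _2 or _b are one class to them, and where a whole thing is asked for, a point or a joint stands for the part that bears it (a point fixed in the world has none). Each returns a list of dicts, best first, with "confidence" (0 to 1); they miss things now and then, are a little off and sometimes report something else, mostly with a low value. They report only what shows in the picture. A call takes as long as a camera call.
- manip.look_for(camera, name): "at" ([x, y, z] in m, in world coordinates, good to about 4 mm: the middle of the surface that is visible of it).
Readings, each from a call of its own:
- manip.current_time(): time.
- manip.current_qpos(): joint angles.
- manip.current_joint_vel(): joint speeds.
- manip.current_joint_torque(): joint torques, N m.
- manip.current_ee_pos(): TCP position.
- manip.current_tcp_rot(): TCP orientation.
- manip.current_force(): force on the tool from outside, world axes, zero at the start.
- manip.current_ft_torque(): the same for the moment, N m.
- manip.current_grip_width(): opening from 0.0 (shut) to 1.0 (fully open).
- manip.current_grip_force(): force on a finger pad.
Only numpy, scipy, OpenCV 4.12 (cv2) and the standard library are available. Lean on these libraries where they do the work, as an engineer would, in place of code of your own. Each camera call takes 0.05 s, during which the arm holds its last target. There are 200 camera calls.

### The job

Move the four red-capped sample tubes from the white bench rack into the grey analyser carrier, keeping their order so that the results go to the right patients: the tube next to the bench rack's handle goes into the carrier place next to its handle, and so on along the row. Lower each tube upright to the bottom of its place before letting go, do not drop it, and leave the green-capped control tube in the carrier's last place and the jar, carton and spray bottle behind the work as they are.

Things in the scene. Friction and masses are not known exactly. Their poses are not given: they have to be found in the camera images.
- tube_1: red-capped sample tube in the place next to the bench rack's handle at the start (bench rack place 1). 90 mm tall, 14 g; body 12.4 mm in diameter, cap 15.6 mm in diameter from 69 to 90 mm above the foot (grip the cap). Origin: centre of its flat foot, z up the tube. The four sample tubes look nearly alike: their position in the row tells them apart
- tube_2: red-capped sample tube second from the bench rack's handle at the start (bench rack place 2). 90 mm tall, 14 g; body 12.4 mm in diameter, cap 15.6 mm in diameter from 69 to 90 mm above the foot (grip the cap). Origin: centre of its flat foot, z up the tube. The four sample tubes look nearly alike: their position in the row tells them apart
- tube_3: red-capped sample tube third from the bench rack's handle at the start (bench rack place 3). 90 mm tall, 14 g; body 12.4 mm in diameter, cap 15.6 mm in diameter from 69 to 90 mm above the foot (grip the cap). Origin: centre of its flat foot, z up the tube. The four sample tubes look nearly alike: their position in the row tells them apart
- tube_4: red-capped sample tube fourth from the bench rack's handle at the start (bench rack place 4). 90 mm tall, 14 g; body 12.4 mm in diameter, cap 15.6 mm in diameter from 69 to 90 mm above the foot (grip the cap). Origin: centre of its flat foot, z up the tube. The four sample tubes look nearly alike: their position in the row tells them apart
- bench_rack: WHITE block, fixed, any yaw: 196 x 44 x 55 mm, one row of five round wells, 18 mm wide, floors 10 mm up; at one end the handle, a dark wire loop 100 mm high. Origin: underside, below the middle well; x along the row to the handle (loop at x = +100 mm), z up. Places 1 to 5, counted from the handle, at x = +68, +34, 0, -34, -68 mm, y = 0; 5 is empty. Racks may swap sides
- carrier: GREY bar (dark), fixed, any yaw: 200 x 40 x 55 mm, one row of five stalls 17 mm square, floors 10 mm up, mouths widening from 45 mm height to 29 mm square at the top; at one end the handle, an upright ridged grip 95 mm high. Origin: underside, below the middle stall; x along the row to the handle (at x = +104 mm), z up. Places 1 to 5, counted from the handle, at x = +68, +34, 0, -34, -68 mm, y = 0
- control_tube: green-capped control tube, same size and shape as the sample tubes (90 mm tall, cap 15.6 mm); stands in the carrier's place 5, farthest from its handle, and stays there. Origin: centre of its foot, z up
- prep_jar: bystander: white jar with a cream lid, 61 mm in diameter, 82 mm tall, behind the work. Origin: centre of its underside
- lancet_carton: bystander: small white and red carton, 55 x 85 x 45 mm, behind the work on the right. Origin: centre of its underside
- spray_bottle: bystander: slim clear spray bottle, 42 mm in diameter, 170 mm tall, behind the work on the far right. Origin: centre of its underside

How it is judged:
By the outcome, as a careful person would: the job done as asked, in the order asked, and still so for the second after the job is handed in, with the robot touching nothing.
It also fails if it takes over 96 s, if anything falls off the work surface, if the arm or the gripper's body presses on something with over 40 N, if the wrist force passes 120 N, or if a joint passes its speed limit or range.

## Working session

There is one attempt and no reset: what is moved stays moved. The work goes in short steps, each a Python script; the robot and the scene stay as the last script left them, time stands still between calls to the robot, and variables do not carry over. Pictures are saved under pics/ and viewed, at most 14 in all, crops included, and the job is handed in when it is done.

```bash
ls; mkdir -p pics; python3 - <<'E'
from bench import manip
import cv2
for n in("scene","top"):
    p,d=manip.grab_frame(n); cv2.imwrite(f"pics/{n}0.png",p[:,:,::-1])
    for o in("tube_1","bench_rack","carrier","control_tube"):
        print(n,o,[( [round(float(v),3) for v in r["at"]],round(r["confidence"],2)) for r in manip.look_for(n,o)])
print(manip.current_time(),manip.current_tcp_rot())
E
```

```text
pics
scene tube_1 [([0.59, 0.125, 0.086], 0.61), ([0.6, 0.058, 0.08], 0.54), ([0.594, 0.089, 0.083], 0.51)]
scene bench_rack [([0.587, 0.092, 0.039], 0.93)]
scene carrier [([0.471, -0.379, 0.043], 0.83)]
scene control_tube [([0.492, -0.284, 0.081], 0.69)]
top tube_1 [([0.595, 0.119, 0.095], 0.45), ([0.599, 0.09, 0.095], 0.42), ([0.599, 0.055, 0.092], 0.39)]
top bench_rack [([0.59, 0.1, 0.056], 0.65)]
top carrier [([0.491, -0.368, 0.052], 0.69), ([0.711, -0.227, 0.047], 0.19)]
top control_tube [([0.498, -0.285, 0.101], 0.6)]
0.5 [[-9.56866547e-01  2.90527812e-01 -4.21919604e-05]
 [ 2.90527815e-01  9.56866544e-01 -7.65853923e-05]
 [ 1.81218888e-05 -8.55399379e-05 -9.99999996e-01]]
```

View pics/scene0.png

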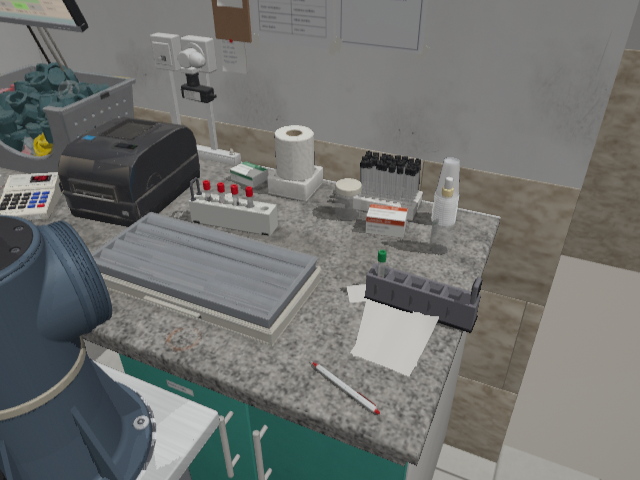

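View pics/top0.png

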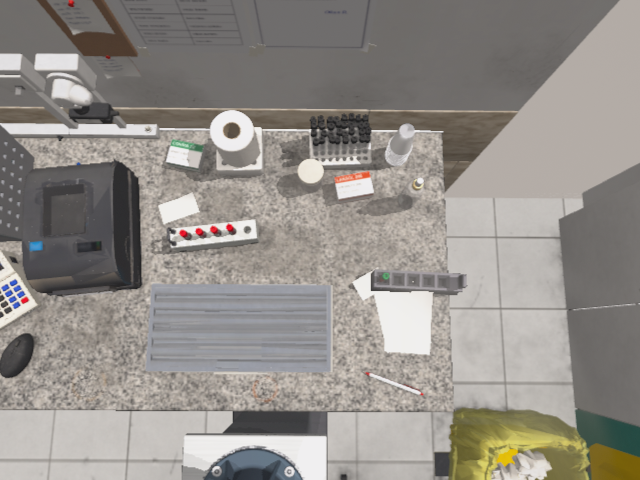

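The bench rack's handle is at the left, with red caps at about (184..231, 230) and the empty well at (247,230). The carrier's handle is on the right at (458,282), and the green cap is at its left end (386,276). I'll measure both next.

```bash
cat > h.py <<'E'
from bench import manip
import numpy as np, cv2
def cloud(n):
    p,d=manip.grab_frame(n); c=manip.get_calibration(n); K,R,t=c["camera_matrix"],np.array(c["R"]),np.array(c["t"])
    v,u=np.mgrid[:480,:640]
    X=np.stack([(u-K[0][2])/K[0][0]*d,(v-K[1][2])/K[1][1]*d,d],-1)
    W=(X-t)@R; W[d==0]=np.nan
    return p.astype(int),W
def rect(W,x,y,lo=.048,hi=.060,r=.13):
    m=(abs(W[...,0]-x)<r)&(abs(W[...,1]-y)<r)&(W[...,2]>lo)&(W[...,2]<hi)
    m=cv2.morphologyEx(m.astype(np.uint8),cv2.MORPH_OPEN,np.ones((2,2)))
    n,l,s,_=cv2.connectedComponentsWithStats(m)
    q=l==1+np.argmax(s[1:,4])
    P=W[q]
    return P,cv2.minAreaRect((P[:,:2]*1000).astype(np.float32))
def caps(p,W,kind):
    r,g,b=p[...,0],p[...,1],p[...,2]
    m=(r>90)&(r>2*g)&(r>2*b) if kind=="red" else (g>60)&(g>1.5*r)&(g>1.3*b)
    m&=(W[...,2]>.06)&(W[...,2]<.115)
    n,l,s,_=cv2.connectedComponentsWithStats(m.astype(np.uint8))
    out=[]
    for i in range(1,n):
        if s[i,4]>8:
            P=W[l==i]; T=P[P[:,2]>.094]
            out.append((np.round((T if len(T) else P).mean(0),4),len(T),np.round((P.max(0)+P.min(0))/2,4)))
    return out
E
python3 - <<'E'
from h import *
for n in("top","scene"):
    p,W=cloud(n)
    for nm,x,y in(("rack",.59,.1),("carrier",.485,-.37)):
        P,r=rect(W,x,y); print(n,nm,len(P),np.median(P[:,2]),r)
    for k in("red","green"):
        for c in caps(p,W,k): print(n,k,c)
E
```

```text
top rack 1252 nan ((597.1212158203125, 108.04846954345703), (55.18368911743164, 208.22149658203125), 10.972075462341309)
top carrier 1059 nan ((505.2171630859375, -510.69024658203125), (61.157920837402344, 487.76849365234375), 4.600131511688232)
top red (array([0.6045, 0.057 , 0.0994]), 33, array([0.6045, 0.0566, 0.09  ]))
top red (array([0.6   , 0.0917, 0.0987]), 30, array([0.5999, 0.092 , 0.0929]))
top red (array([0.5945, 0.1231, 0.0997]), 35, array([0.5948, 0.1227, 0.0956]))
top red (array([0.5907, 0.1582, 0.0991]), 32, array([0.5907, 0.1579, 0.0939]))
top green (array([ 0.4991, -0.2856,  0.0994]), 29, array([ 0.4991, -0.2858,  0.0982]))
scene rack 937 nan ((612.3704223632812, 108.82012939453125), (130.04641723632812, 184.2828826904297), 23.111265182495117)
scene carrier 1444 nan ((677.2227783203125, -376.7234802246094), (198.1302032470703, 411.89007568359375), 87.14264678955078)
scene red (array([0.5887, 0.1573, 0.0975]), 25, array([0.5883, 0.1574, 0.0908]))
scene red (array([0.5927, 0.1217, 0.0977]), 27, array([0.5943, 0.1216, 0.0895]))
scene red (array([0.598 , 0.0902, 0.098 ]), 24, array([0.5991, 0.0903, 0.09  ]))
scene red (array([0.6023, 0.0557, 0.0974]), 27, array([0.6025, 0.0561, 0.0898]))
scene green (array([ 0.4958, -0.2879,  0.0979]), 42, array([ 0.496 , -0.2874,  0.0904]))
```

```bash
python3 - <<'E'
s=open('h.py').read()
a=s.index("    m=cv2.morph"); b=s.index("def caps")
s=s[:a]+"""    P=W[m]; med=np.median(P[:,:2],0)
    for _ in range(3):   # drop stray points off the bar
        r=cv2.minAreaRect((P[:,:2]*1000).astype(np.float32))
        c=P[:,:2].mean(0); e=np.linalg.svd(P[:,:2]-c,full_matrices=False)[2]
        q=(P[:,:2]-c)@e.T; P=P[(abs(q[:,1])<.026)&(abs(q[:,0])<.112)]
    q=(P[:,:2]-c)@e.T if 0 else (P[:,:2]-P[:,:2].mean(0))@e.T
    return P,(P[:,:2].mean(0),e[0],np.percentile(q,[1,99],axis=0).round(4).tolist())
"""+s[b:]
open('h.py','w').write(s)
E
python3 - <<'E'
from h import *
for n in("top","scene"):
    p,W=cloud(n)
    for nm,x,y in(("rack",.595,.105),("carrier",.485,-.365)):
        P,r=rect(W,x,y,r=.115); print(n,nm,len(P),np.median(P[:,2]),r)
        if nm=="carrier":
            rr=cv2.minAreaRect((P[:,:2]*1000).astype(np.float32)); print(rr)
p,_=manip.grab_frame("top")
cv2.imwrite("pics/c1.png",cv2.resize(np.hstack([p[215:255,160:265],p[260:300,365:470]]),None,fx=3.8,fy=3.8,interpolation=2)[:,:,::-1])
E
```

```text
top rack 1293 0.05482342125419107 (array([0.59795869, 0.09844972]), array([-0.13139393,  0.99133023]), [[-0.095, -0.0205], [0.0977, 0.0242]])
top carrier 1095 0.05421208243193818 (array([ 0.49514913, -0.36607675]), array([-0.04222063, -0.99910831]), [[-0.0994, -0.0199], [0.0923, 0.02]])
((495.4105529785156, -366.15228271484375), (200.19741821289062, 40.785037994384766), 87.34152221679688)
scene rack 904 0.0535583058497456 (array([0.59272786, 0.09406384]), array([ 0.14160981, -0.98992255]), [[-0.1011, -0.0185], [0.0925, 0.0253]])
scene carrier 1467 0.05322096633096464 (array([ 0.49130014, -0.36987213]), array([-0.05194008, -0.9986502 ]), [[-0.1024, -0.0193], [0.0957, 0.0232]])
((493.5073547363281, -366.38616943359375), (200.32568359375, 45.68082809448242), 87.41374206542969)
```

View pics/c1.png

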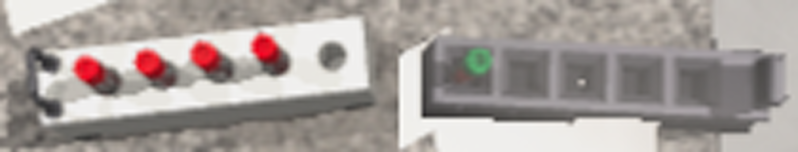

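```bash
python3 - <<'E'
from h import *
c=manip.get_calibration("top"); K,R,t=map(np.array,(c["camera_matrix"],c["R"],c["t"]))
print("cam",-R.T@t)
def pl(u,v,z):
    o=-R.T@t; d=R.T@np.linalg.inv(K)@[u,v,1]; return (o+d*(z-o[2])/d[2])[:2].round(4)
L=lambda x,y:(160+x/3.8,215+y/3.8)
Q=lambda x,y:(365+(x-399)/3.8,260+y/3.8)
print("well5",pl(*L(332,55),.055)); print("rack corners",[pl(*L(*q),.055) for q in((363,17),(371,93),(38,52),(45,122))])
print("caps",[pl(*L(*q),.1) for q in((88,70),(150,64),(205,56),(265,47))])
print("stalls floor/top",[pl(*Q(*q),z) for q,z in(((580,75),.045),((640,78),.045),((523,73),.045),((697,82),.045),((479,60),.1))])
p,W=cloud("top")
P,r=rect(W,.595,.105,r=.115);print(cv2.minAreaRect((P[:,:2]*1000).astype(np.float32)))
for b in np.arange(-.02,.22,.02):
    q=P[abs(P[:,1]-b-.01)<.01]; print(b.round(2),len(q),np.median(q,0).round(3) if len(q) else 0)
E
```

```text
cam [ 0.37722105 -0.13537945  1.14295366]
well5 [0.6084 0.023 ]
rack corners [array([0.6321, 0.005 ]), array([ 0.5852, -0.0012]), array([0.609 , 0.2002]), array([0.5662, 0.1934])]
caps [array([0.589 , 0.1569]), array([0.5928, 0.1213]), array([0.5977, 0.0898]), array([0.6033, 0.0554])]
stalls floor/top [array([ 0.4963, -0.3552]), array([ 0.4947, -0.3911]), array([ 0.4972, -0.321 ]), array([ 0.4925, -0.4252]), array([ 0.4985, -0.2868])]
((599.1998901367188, 100.99432373046875), (45.17206573486328, 196.83082580566406), 6.968590259552002)
-0.02 0 0
0.0 131 [0.609 0.01  0.055]
0.02 140 [0.605 0.031 0.055]
0.04 144 [0.604 0.049 0.055]
0.06 124 [0.598 0.072 0.055]
0.08 112 [0.595 0.088 0.054]
0.1 141 [0.594 0.111 0.055]
0.12 106 [0.587 0.13  0.055]
0.14 151 [0.592 0.149 0.055]
0.16 110 [0.583 0.171 0.055]
0.18 128 [0.59  0.187 0.055]
0.2 0 0
```

The empty well (.608, .023) and the stall centres show the rows are offset within their blocks, so the caps stand straight. Next I'll hover over the carrier and then the rack with the wrist camera.

```bash
cat >> h.py <<'E'
def rot(ax,s=1):
    ax=np.array(ax)/np.linalg.norm(ax); y=s*np.array([-ax[1],ax[0],0.]); z=np.array([0,0,-1.]); return np.column_stack([np.cross(y,z),y,z])
def wcloud():
    c=manip.get_calibration("wrist"); p,d=manip.grab_frame("wrist")
    K,R,t=map(np.array,(c["camera_matrix"],c["R"],c["t"]))
    v,u=np.mgrid[:480,:640]; a=(u-K[0,2])/K[0,0]; b=(v-K[1,2])/K[1,1]
    th=np.hypot(a,b); k=np.tan(np.minimum(th,1.4))/np.maximum(th,1e-9)
    W=(np.stack([a*k*d,b*k*d,d],-1)-t)@R; W[(d==0)|(th>1.2)]=np.nan
    return p.astype(int),W,-R.T@t
RA=np.array([-.135,.991]); CA=np.array([-.046,-.999])
E
python3 - <<'E'
from h import *
for s in(1,-1):
    print(s,manip.inverse_kinematics([.59,.158,.2],rot(RA,s)),manip.inverse_kinematics([.496,-.355,.2],rot(-CA,s)))
s=min((1,-1),key=lambda s:abs(manip.inverse_kinematics([.59,.158,.2],rot(RA,s))[5])); print("s",s)
manip.move_ptp([.599,.10,.26],rot(RA,s))
p,W,o=wcloud(); cv2.imwrite("pics/w1.png",p[:,:,::-1].astype(np.uint8)); print(o)
np.save("w1.npy",W)
for c in caps(p,W,"red"): print(c)
print(manip.current_time(), manip.current_ee_pos())
E
```

```text
1 None [-6.97512002e-01  4.90615865e-01  1.52102497e+00 -4.44089210e-16
  1.12995182e+00  2.49009420e+00]
-1 [ 1.85452331e-01  4.92102560e-01  1.51863560e+00 -4.44089210e-16
  1.13085449e+00  5.00597100e-02] [-6.97512002e-01  4.90615865e-01  1.52102497e+00 -4.44089210e-16
  1.12995182e+00 -6.51498458e-01]Traceback (most recent call last):
  File "<stdin>", line 4, in <module>
  File "<stdin>", line 4, in <lambda>
TypeError: 'NoneType' object is not subscriptable
```

```bash
python3 - <<'E'
from h import *
manip.move_ptp([.599,.10,.26],rot(RA,-1))
p,W,o=wcloud(); cv2.imwrite("pics/w1.png",p[:,:,::-1].astype(np.uint8)); print(o)
np.save("w1.npy",W)
for c in caps(p,W,"red"): print(c)
print(manip.current_time(), manip.current_ee_pos())
E
```

```text
[0.58716828 0.17992448 0.40124026]
(array([0.5899, 0.1602, 0.098 ]), 251, array([0.5898, 0.1601, 0.0972]))
(array([0.5939, 0.1253, 0.0981]), 242, array([0.5939, 0.1253, 0.0818]))
(array([0.5988, 0.0935, 0.098 ]), 233, array([0.5986, 0.0935, 0.0912]))
(array([0.6036, 0.0588, 0.098 ]), 203, array([0.6036, 0.0589, 0.0912]))
3.0417 [0.59878883 0.10084175 0.25999834]
```

View pics/w1.png

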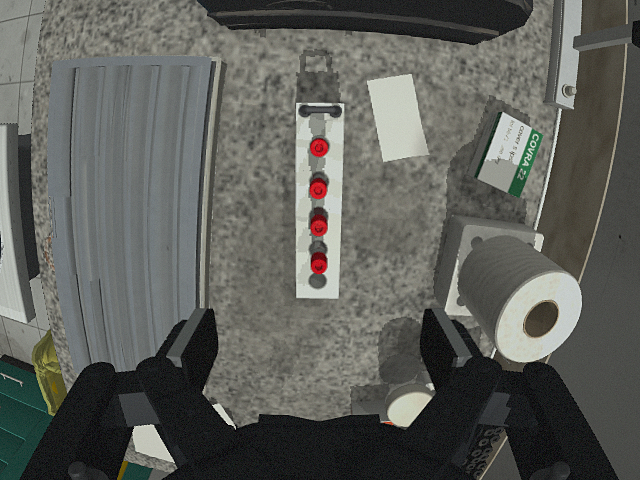

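Four red caps run down column 319 (rows 147, 188, 226 and 262), with the handle at row 110 and the empty well at row 282. I'll grasp tube 1, then view the carrier from a matching viewpoint so wrist calibration errors cancel.

```bash
cat >> h.py <<'E'
T={1:(.5899,.1602),2:(.5939,.1253),3:(.5988,.0935),4:(.6036,.0588)}
RR=rot(RA,-1); CR=rot(-CA,-1); ZG=.068; ZH=.215
def pick(i):
    x,y=T[i]
    manip.set_gripper(.5)
    manip.move_ptp([x,y,.13],RR); manip.move_l([x,y,ZG],max_speed=.1)
    manip.set_gripper(0,25); w=manip.current_grip_width()
    manip.move_l([x,y,ZH],max_speed=.15)
    print("pick",i,w,manip.current_grip_width(),manip.current_grip_force(),manip.current_force(),manip.current_time())
E
python3 - <<'E'
from h import *
pick(1)
manip.move_ptp([.496,-.345,.26],CR)
p,W,o=wcloud(); cv2.imwrite("pics/w2.png",p[:,:,::-1].astype(np.uint8)); print(o, manip.current_ee_pos(),manip.current_time())
np.savez("w2.npz",W=W,p=p)
for c in caps(p,W,"green"): print(c)
E
```

```text
pick 1 0.17546006178741538 0.17085092874331675 24.343577921390533 [-0.06562673 -0.45203375 -0.19937265] 6.4083
[ 0.49937108 -0.2644863   0.4011474 ] [ 0.49652207 -0.34415694  0.25988967] 8.325
(array([ 0.4976, -0.2861,  0.098 ]), 256, array([ 0.4974, -0.2857,  0.0927]))
```

View pics/w2.png

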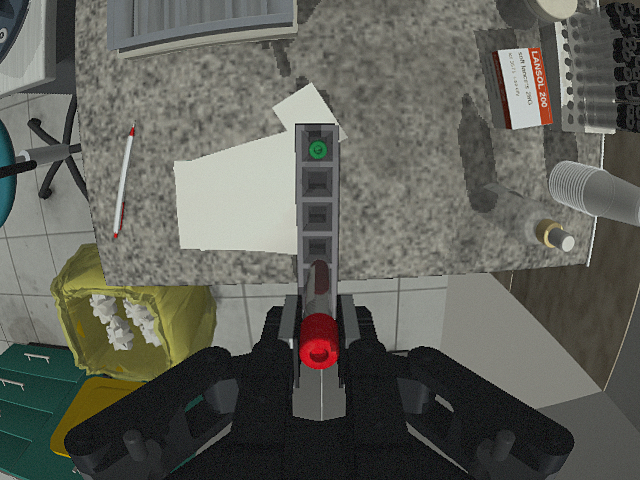

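Green cap (317,150) is in place 5, and stalls 4, 3 and 2 are at (317,182), (317,215) and (317,247). Tube 1 is held at (319,340) with its foot near (317,265).

```bash
python3 - <<'E'
from h import *
d=np.load("w2.npz"); W,p=d["W"],d["p"]
c=manip.get_calibration("wrist"); K,R,t=map(np.array,(c["camera_matrix"],c["R"],c["t"])); o=-R.T@t
def pl(u,v,z):
    a=np.array([(u-K[0,2])/K[0,0],(v-K[1,2])/K[1,1]]); th=np.hypot(*a)
    r=R.T@np.append(a/th*np.sin(th),np.cos(th)); return (o+r*(z-o[2])/r[2])[:2].round(4)
print([pl(317,v,.055) for v in(150,182,215,247)])
m=(W[...,2]>.049)&(W[...,2]<.059)&(abs(W[...,0]-.496)<.03)&(abs(W[...,1]+.34)<.07)
P=W[m]; 
r=cv2.minAreaRect((P[:,:2]*1000).astype(np.float32)); print(len(P),r)
for b in np.arange(-.40,-.26,.01):  # edge midline
    q=P[abs(P[:,1]-b)<.005]
    if len(q)>5: print(round(b,3),len(q),np.percentile(q[:,0],[1,99]).round(4),np.percentile(q[:,0],[1,99]).mean().round(4))
# stall dividers: depth along midline
for v in range(160,275,2):
    print(v,W[v,317].round(3)[1:],end=" ")
print()
E=manip.current_ee_pos(); q=W.reshape(-1,3); q=q[(abs(q[:,0]-E[0])<.03)&(abs(q[:,1]-E[1])<.04)&(q[:,2]>.17)&(q[:,2]<.30)]
col=p.reshape(-1,3)[(abs(W.reshape(-1,3)[:,0]-E[0])<.03)&(abs(W.reshape(-1,3)[:,1]-E[1])<.04)&(W.reshape(-1,3)[:,2]>.17)&(W.reshape(-1,3)[:,2]<.30)]
red=(col[:,0]>90)&(col[:,0]>2*col[:,1])
print("EE",E,"cap",q[red].min(0),q[red].max(0))
for z in np.arange(.18,.29,.01):
    s=q[abs(q[:,2]-z)<.005]; s=s[abs(s[:,0]-E[0])<.009]
    if len(s): print(z.round(2),len(s),np.percentile(s[:,0],[2,98]).round(4),"front y",np.percentile(s[:,1],95).round(4))
crop=cv2.resize(p[110:380,260:380].astype(np.uint8),None,fx=2.2,fy=2.2,interpolation=2); cv2.imwrite("pics/w2c.png",crop[:,:,::-1])
E
```

```text
[array([ 0.4967, -0.2896]), array([ 0.4953, -0.3198]), array([ 0.4939, -0.3518]), array([ 0.4924, -0.3843])]
3374 ((494.1748046875, -340.3662109375), (140.9301300048828, 40.671695709228516), 87.56642150878906)
-0.4 205 [0.4714 0.5118] 0.4916
-0.39 161 [0.472  0.5121] 0.492
-0.38 178 [0.4727 0.5124] 0.4925
-0.37 394 [0.4733 0.5126] 0.493
-0.36 187 [0.473  0.5129] 0.493
-0.35 178 [0.4736 0.5133] 0.4934
-0.34 322 [0.4742 0.5145] 0.4944
-0.33 303 [0.4748 0.5149] 0.4948
-0.32 192 [0.4753 0.5152] 0.4952
-0.31 246 [0.4755 0.5156] 0.4956
-0.3 393 [0.4756 0.5157] 0.4956
-0.29 172 [0.4769 0.5154] 0.4961
-0.28 179 [0.4775 0.5167] 0.4971
-0.27 188 [0.4781 0.5168] 0.4974
160 [-0.299  0.053] 162 [-0.301  0.052] 164 [-0.303  0.055] 166 [-0.305  0.055] 168 [-0.307  0.052] 170 [-0.31   0.045] 172 [-0.316  0.01 ] 174 [-0.318  0.009] 176 [-0.321  0.007] 178 [-0.323  0.008] 180 [-0.325  0.009] 182 [-0.327  0.009] 184 [-0.328  0.016] 186 [-0.328  0.028] 188 [-0.328  0.041] 190 [-0.329  0.046] 192 [-0.331  0.047] 194 [-0.332  0.05 ] 196 [-0.334  0.052] 198 [-0.336  0.053] 200 [-0.338  0.053] 202 [-0.34   
[... 513 characters left out ...]
0.397  0.041] 256 [-0.397  0.046] 258 [-0.338  0.206] 260 [-0.338  0.21 ] 262 [-0.338  0.213] 264 [-0.338  0.216] 266 [-0.338  0.219] 268 [-0.338  0.221] 270 [-0.338  0.224] 272 [-0.339  0.226] 274 [-0.338  0.23 ] 
EE [ 0.49652207 -0.34415694  0.25988967] cap [ 0.4886317  -0.35195952  0.27212565] [ 0.50285192 -0.33601351  0.29183417]
0.2 7 [0.4917 0.4994] front y -0.339
0.21 125 [0.4899 0.5016] front y -0.3383
0.22 167 [0.4902 0.5018] front y -0.3381
0.23 189 [0.4899 0.5016] front y -0.3381
0.24 207 [0.49   0.5018] front y -0.3383
0.25 260 [0.49   0.5015] front y -0.3381
0.26 347 [0.4883 0.5047] front y -0.3338
0.27 422 [0.4879 0.5052] front y -0.3331
0.28 711 [0.488  0.5051] front y -0.3332
```

View pics/w2c.png

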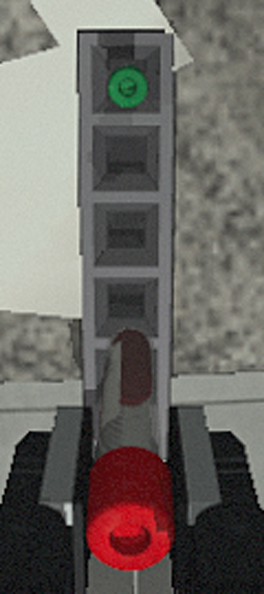

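```bash
cat >> h.py <<'E'
def place(i):
    s=.034*(3-i); x,y=np.array([.4942,-.3537])+s*CA
    manip.move_ptp([x,y,ZH],CR)
    manip.move_l([x,y,.115],max_speed=.15); f0=np.array(manip.current_force())
    manip.move_l([x,y,.080],max_speed=.07); f1=manip.current_force()-f0
    manip.move_l([x,y,ZG-.0005],max_speed=.03); f2=manip.current_force()-f0
    print("place",i,(round(x,4),round(y,4)),"df",f1.round(2),f2.round(2),"ee",np.round(manip.current_ee_pos(),4))
def release():
    manip.set_gripper(.4); e=manip.current_ee_pos(); manip.move_l([e[0],e[1],.15],max_speed=.15)
    print("t",manip.current_time())
E
python3 - <<'E'
from h import *
place(1)
p,W,o=wcloud(); cv2.imwrite("pics/p1.png",p[:,:,::-1].astype(np.uint8))
E
```

```text
place 1 (np.float64(0.4911), np.float64(-0.4216)) df [-0.93 -0.29 -0.07] [-2.03  1.62 10.43] ee [ 0.4916 -0.4222  0.0686]
```

View pics/p1.png

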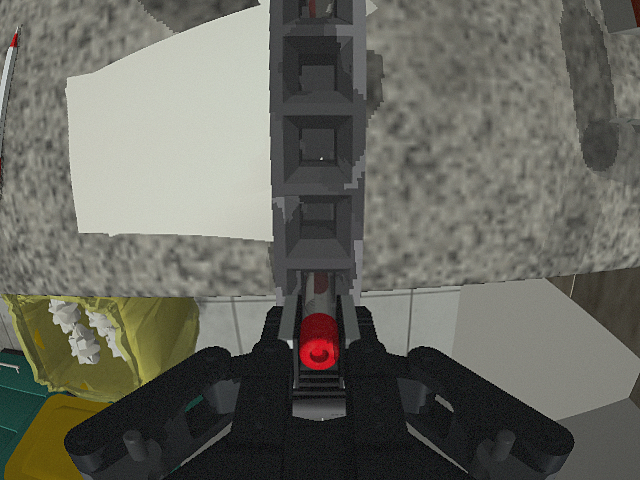

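Tube 1 (319,340) is centred in its stall, and the 10 N vertical reaction fits contact with the floor. Releasing and checking.

```bash
python3 - <<'E'
from h import *
release()
p,W,o=wcloud()
print([c for c in caps(p,W,"red") if c[0][1]<-.3])
pick(2); place(2); release()
p,W,o=wcloud()
print([c for c in caps(p,W,"red") if c[0][1]<-.3])
E
```

```text
t 11.8833
[(array([ 0.4905, -0.4211,  0.098 ]), 514, array([ 0.4903, -0.4215,  0.0904]))]
pick 2 0.17114268243913297 0.17501532994228186 24.342795610427856 [ 0.07321769  0.06009395 -0.69376818] 16.4417
place 2 (np.float64(0.4926), np.float64(-0.3877)) df [-0.46  0.08 -0.98] [-0.95  0.34 11.02] ee [ 0.4932 -0.3883  0.0686]
t 21.3917
[(array([ 0.492 , -0.3872,  0.098 ]), 519, array([ 0.4919, -0.3874,  0.0909])), (array([ 0.4905, -0.4209,  0.0979]), 432, array([ 0.4906, -0.4333,  0.0804]))]
```

Both tubes are seated, with cap tops at the same height as in the rack. Continuing with 3 and 4.

```bash
python3 - <<'E'
from h import *
for i in(3,4):
    pick(i); place(i); release()
    p,W,o=wcloud()
    print([c[0] for c in caps(p,W,"red") if c[0][1]<-.28])
manip.set_gripper(.6)
manip.move_ptp([.496,-.20,.3],CR)
for n in("scene","top"):
    p,W=cloud(n)
    for k in("red","green"): print(n,[c[0] for c in caps(p,W,k)])
    cv2.imwrite(f"pics/{n}9.png",p[:,:,::-1].astype(np.uint8))
print(manip.current_time())
E
```

```text
pick 3 0.16763193523477068 0.16987706214172027 24.341691434383392 [ 0.00665948 -0.49255634  0.7815479 ] 25.7333
place 3 (np.float64(0.4942), np.float64(-0.3537)) df [0.42 1.44 0.18] [-0.76  1.69 12.07] ee [ 0.4948 -0.3543  0.0686]
t 30.475
[array([ 0.4934, -0.3534,  0.0979]), array([ 0.4922, -0.387 ,  0.0979]), array([ 0.4906, -0.4211,  0.0982])]
pick 4 0.1713083854702995 0.16999591862214197 24.34308886528015 [ 0.18041344  0.51335272 -0.53777525] 34.6
place 4 (np.float64(0.4958), np.float64(-0.3197)) df [0.39 0.31 0.27] [-0.6   1.18 12.73] ee [ 0.4964 -0.3203  0.0686]
t 39.1167
[array([ 0.4953, -0.3198,  0.0979]), array([ 0.4937, -0.3532,  0.0978]), array([ 0.4921, -0.3871,  0.0982]), array([ 0.4906, -0.4212,  0.0984])]
scene [array([ 0.4939, -0.3218,  0.0978]), array([ 0.492 , -0.356 ,  0.0978]), array([ 0.4904, -0.3898,  0.0974]), array([ 0.4887, -0.4233,  0.0979])]
scene [array([ 0.4957, -0.2875,  0.0976])]
top [array([ 0.4952, -0.3542,  0.0991]), array([ 0.4938, -0.3873,  0.1001]), array([ 0.4925, -0.4219,  0.0989])]
top []
40.3667
```

View pics/scene9.png

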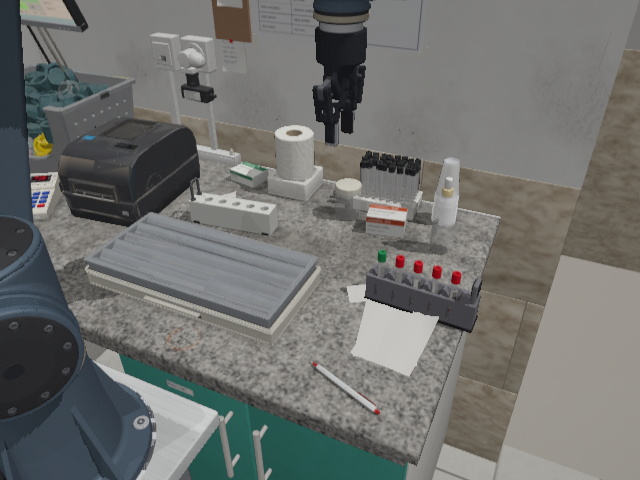

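The four red caps (400–456, 261–277) stand next to the green one (381,256) in the carrier. The rack is empty, the bystanders are unmoved and the gripper is clear.

```bash
python3 -c "
from bench import manip
print(manip.sign_off())"
```

```text
the job is handed in; nothing more can be done
None
```

All four sample tubes are upright at the bottom of carrier places 1–4 in their original order, the control tube and bystanders are as they were, and the job was handed in at about 40 s.

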